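# Square a blade blank and present it over the grinder belt

### The arm

A 6-joint arm with a two-finger parallel gripper is mounted at the origin on the work surface. World frame = base frame: x ahead of the robot, y to its left, z up, the work surface at z = 0. Lengths are in m, angles in rad, forces in N, time in s.
With the tool pointing down it reaches from about 0.3 to 0.875 m from the base axis. Payload 6.4 kg.
Tool frame: the origin (TCP) lies between the finger pads; the fingertips stand 19 mm ahead of it and the grasp point (between the pads) is the TCP (ctrl.nose_length is the z of the fingertips in the tool frame, in m); z points along the fingers, y is the line along which they close (so a half turn about z gives the same grasp; the last joint's range is limited). The gripper opens to 85 mm and grips with 20 to 120 N. Pads are 22 mm wide; open, the fingers measure 114 mm over their backs; the gripper's body (76 mm by 85 mm) begins 54 mm behind the grasp point. The pads swing forward as they close: fully open they stand 13 mm farther back than shut.
Start: joints at [-1.398, 0.181, 1.607, -0, 1.354, -0.206], TCP at [0.213, -0.534, 0.25] pointing down, gripper open.
Joint ranges: [-2.99, 2.99], [-0.89, 2.07], [0.3, 2.58], [-1.14, 4.28], [0, 2.63], [-3.12, 3.12]. Speed limits (rad/s): [2.57, 2.57, 3.01, 3.14, 3.14, 3.14].

### API

Orientations are given as [roll, pitch, yaw] about the fixed x, y, z axes, in that order (R = Rz(yaw) Ry(pitch) Rx(roll)).
In Python, from plant import get_state, vision, sign_off, ctrl gives the robot as it stands.
- The arm moves only by the tool servo_tool, never from a script. Its argument "steps" is a list of rows, each an object of numbers: "grip": the opening, from 0 (shut) to 1 (fully open); "tx", "ty", "tz": the shift along the tool's x, y, z in cm; "turn": the turn about the tool's z in rad. In form: [{"grip": .., "tx": .., "ty": .., "tz": .., "turn": ..}, ...]. A call has 1 to 8 rows; each row is the pose to reach, as a shift and turn from the pose commanded when the call began, along the tool's axes at that moment; what a row does not reach only later rows make up. A row lasts 1/8 s, in which the tool goes at most 62.5 mm and 10.7 degrees, less where a joint would pass 70% of its speed; a pose out of reach is approached as far as the arm can. A call with a gripper value outside its range is refused whole. The fingers move at their own pace and stop on an object; "squeeze" is the grip in N (left out, the last holds). Time passes only in rows, so rows that repeat a pose let the fingers close. It gives the time, the measured TCP pose, the force, the opening and the grip force at its end, in the units of the state.
- get_state(): the state, without advancing time (a new reading comes with each control period).
- vision.grab_frame(name): name is "scene" or "side" or "wrist"; returns (picture, depth): 420x560x3 uint8, red, green, blue; 420x560 float32, m along the optical axis (not along the pixel's ray), 0 where there is no reading.
- vision.calibration(name): a dict with "camera_matrix" (3x3 intrinsics, pixels), "R" (3x3) and "t" (3): a world point X has camera coordinates R X + t. Camera axes: x right, y down, z forward; pixel columns grow to the right and rows downward; lengths in m; the calibration is good to about 2 mm. A picture is of the moment at which its call begins: read the wrist's pose just before it. calibration takes no time and is no camera call; for the wrist camera it gives the pose at the moment of the call.
- sign_off(): hands the job in; it is judged then, once.
The state is a dict: "t": time; "joints": joint angles; "qd": joint speeds; "joint_efforts": joint torques, N m; "position": TCP position; "ee_rot": TCP orientation; "ft_force": force on the tool from outside, world axes, zero at the start; "ft_torque": the same for the moment, N m; "finger_gap": opening from 0.0 (shut) to 1.0 (fully open); "gripper_force": force on a finger pad.
Only numpy, scipy, OpenCV 4.12 (cv2) and the standard library are available. Lean on these libraries where they do the work, as an engineer would, in place of code of your own. Each camera call takes 0.05 s, during which the arm holds its last target. There are 200 camera calls.

### The job

On the squaring plate, slide the blade blank by its wooden push block until its straight spine lies flush along the long rail and its square butt end is against the short end stop, still flat on the plate. Then lift it, carry it over the top of the upright spark shield and finish holding it still and level about 8 mm above the belt of the stopped grinder, centred over the steel platen, its length along the belt and its pointed tip towards the sheet-metal cowl. Nothing may touch the grinder or the shield, the jar, wrench and dish stay where they are, and the program ends while the gripper still holds the blank there.

Things in the scene. Friction and masses are not known exactly. Their poses are not given: they have to be found in the camera images.
- blank: Loose, 0.18-0.29 kg: flat steel blade blank 160 (x) x 32 (y) x 5, on it a fixed wooden push block 60 (x) x 22 (y) x 50 high, centred, top 55 above the underside: grip it across its 22. Origin: middle of the outline, underside; +x to the tip, z up. Straight spine: edge y = +16. Square butt: end x = -80. The other edge is at y = -16 to x = +30, then slants to the tip (x = +80, y = +12 to +16).
- heel (a point): Corner of the blank where spine meets butt, on the underside: (-80, +16, 0) in the blank's frame. Axes as the blank's.
- tip (a point): Spine end of the blank's pointed tip, on the underside: (+80, +16, 0) in the blank's frame. Axes as the blank's.
- jig: Dark steel squaring plate, fixed: 240 (x) x 140 (y) x 12; origin under its centre, z up. Aluminium long rail along its +y side, inner face y = +45, x -100 to 110; short end stop at its -x end, inner face x = -100, y -50 to 40; both 10 high on the plate. The blank starts on it, clear of both, tip roughly to +x, spine to the rail side; when squared its origin is at (-20, 29, 12) here, axes the same.
- grinder: Belt grinder, fixed: base 400 (x) x 120 (y), brown belt 50 wide along x over wheels at x = -165 and +165, steel platen (x -90 to 90) under its top run. Dark sheet-metal cowl over the +x wheel: x 120 to 220, y -43 to 43, top z = 152; motor behind it to x = 310, top z = 104. Grey plate beside the belt, y 34 to 42, top z = 105. Origin under the base's centre; +x to the cowl, z up.
- belt (a point): The target: centre of the platen on the top surface of the belt, 115 above the bench, (0, 0, 115) in the grinder's frame. x runs along the belt towards the cowl, z up.
- shield: Upright spark shield, fixed, between plate and grinder: dark sheet steel 240 long (x) x 4 thick (y), top edge at z = 170, on two low feet 70 wide (y). Origin on the bench under its middle.
- jar: Bystander: closed amber glass jar, diameter 60, 85 high, standing beyond the shield; origin at the centre of its underside. Leave alone.
- wrench: Bystander: steel wrench about 170 long, lying along x at the right edge of the work, low. Leave alone.
- dish: Bystander: small steel dish, diameter 100, 30 high, at the left edge of the work; origin at the centre of its underside. Leave alone.

How it is judged:
By the outcome, as a careful person would: the job done as asked, in the order asked, and still so for the second after the job is handed in, while the arm keeps its last pose, push and grip.
It also fails if it takes over 54 s, if anything falls off the work surface, if the arm or the gripper's body presses on something with over 40 N, if the wrist force passes 120 N, or if a joint passes its speed limit or range.

## Working session

There is one attempt and no reset: what is moved stays moved. The work goes in short steps, Python scripts to look and compute and a tool call to move; the robot and the scene stay as the last step left them, time stands still between calls to the robot, and variables do not carry over. Pictures are saved under pics/ and viewed, at most 10 in all, crops included, and the job is handed in when it is done.

Besides the shell and the picture viewer there is one more tool, called after "Emit:" by a JSON object that holds its "name" and its "arguments", one argument or row to a line. servo_tool: Moves the arm, as the interface text tells. Its arguments: {"type":"object","properties":{"steps":{"type":"array"},"squeeze":{"type":"number"}},"required":["steps"]}

```bash
ls; mkdir -p pics
python3 - <<'E'
from plant import get_state, vision, ctrl
import cv2,numpy as np
for n in ("scene","side"):
    p,d=vision.grab_frame(n); cv2.imwrite(f"pics/{n}0.png",p[:,:,::-1]); np.savez(f"{n}0.npz",p=p,d=d,**vision.calibration(n))
    c=vision.calibration(n); print(n,-c["R"].T@c["t"],c["camera_matrix"][0,0])
s=get_state();print(s["t"],s["position"],s["ee_rot"],s["finger_gap"])
E
```

```text
pics
scene [ 1.09858056 -0.40468674  1.13755572] 476.544875402825
side [ 0.43298447 -0.86304868  0.87474924] 414.6904603175574
0.1 [ 0.21259189 -0.53375252  0.24947639] [-3.14002794e+00 -3.20992423e-04  3.78856613e-01] 0.9964579112228935
```

View pics/scene0.png

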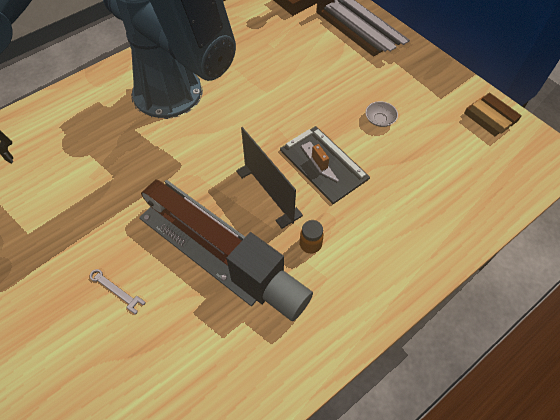

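View pics/side0.png

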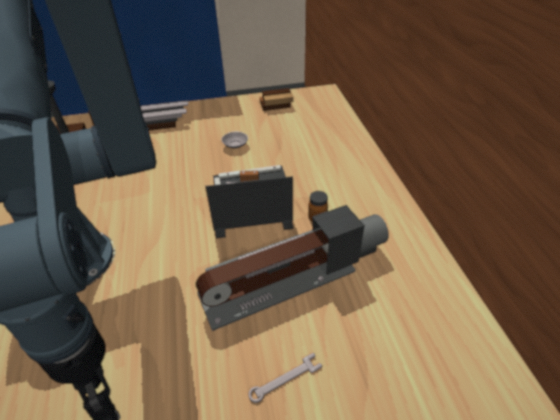

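The scene view shows the plate around (325,165) with the blank's block at (320,155). The shield is at (268,172), the grinder belt at (200,220) with the cowl at (256,262), the jar at (311,237), the wrench at (117,290) and the dish at (381,114).

```bash
cat > h.py <<'E'
import numpy as np,cv2
def cloud(d,K,R,t):
    v,u=np.mgrid[:d.shape[0],:d.shape[1]]
    c=np.stack([(u-K[0,2])/K[0,0]*d,(v-K[1,2])/K[1,1]*d,d],-1)
    return (c-t)@R
def load(f):
    z=np.load(f); return z["p"],cloud(z["d"],z["camera_matrix"],z["R"],z["t"]),z["d"]>0
def rect(P):
    (c,s,a)=cv2.minAreaRect((P[:,:2]*1000).astype(np.float32)); 
    a=a if s[0]>s[1] else a+90
    return "n%d c=(%.0f,%.0f) size %.0fx%.0f ang %.1f z med %.4f"%(len(P),*c,max(s),min(s),(a+90)%180-90,np.median(P[:,2]))
def ray(uv,K,R,t,z):
    q=np.array([(uv[0]-K[0,2])/K[0,0],(uv[1]-K[1,2])/K[1,1],1.])@R; o=-R.T@t
    return o+q*(z-o[2])/q[2]
E
python3 - <<'E'
from h import *
p,X,ok=load("scene0.npz"); hsv=cv2.cvtColor(p,cv2.COLOR_RGB2HSV); H,S,V=[hsv[...,i].astype(int) for i in range(3)]
v,u=np.mgrid[:420,:560]; box=lambda a,b,c,d:(u>=a)&(u<=c)&(v>=b)&(v<=d)&ok
Z=X[...,2]
def r(n,m):
    k,l,s,_=cv2.connectedComponentsWithStats(m.astype(np.uint8)); 
    if k>1: m=l==1+np.argmax(s[1:,4]); print(n,rect(X[m]))
r("bench",box(400,200,440,240))
J=box(276,120,372,206)
r("block",J&(Z>.055)&(Z<.08))
r("plate",J&(Z>.006)&(Z<.016)&(V<110))
r("jigall",J&(Z>.006)&(Z<.035))
r("rail",J&(Z>.017)&(Z<.03)&(V>140))
r("shield",box(236,120,302,225)&(Z>.1))
r("shieldtop",box(236,120,302,225)&(Z>.15))
G=box(125,165,320,330)
r("belt",G&(Z>.107)&(Z<.124)&(S>100)&(u<245))
r("cowl",G&(Z>.14)&(Z<.165)&(u>215))
r("grinder",G&(Z>.09)&(u<300))
r("jar",box(296,215,326,255)&(Z>.075))
r("dish",box(360,95,402,132)&(Z>.02))
E
```

```text
bench n1668 c=(840,294) size 144x112 ang -46.0 z med -0.0002
block n169 c=(532,193) size 62x23 ang -10.1 z med 0.0660
plate n2047 c=(538,206) size 240x141 ang -0.4 z med 0.0117
jigall n3054 c=(536,208) size 245x144 ang -0.6 z med 0.0130
rail n304 c=(541,262) size 211x19 ang -0.1 z med 0.0218
shield n928 c=(514,21) size 243x7 ang -3.3 z med 0.1414
shieldtop n361 c=(514,21) size 243x7 ang -3.4 z med 0.1647
belt n2028 c=(503,-213) size 296x51 ang 13.4 z med 0.1148
cowl n1618 c=(709,-163) size 102x87 ang 13.2 z med 0.1511
grinder n5636 c=(598,-190) size 507x88 ang 13.3 z med 0.1150
jar n340 c=(711,10) size 54x51 ang -38.4 z med 0.0845
dish n232 c=(516,460) size 99x97 ang -13.6 z med 0.0268
```

Emit:
{"name": "servo_tool", "arguments": {
  "steps": [
    {"tx": 2,"ty": -1,"tz": -2},
    {"tx": 7,"ty": -3.7,"tz": -5},
    {"tx": 12.5,"ty": -6.7,"tz": -8,"turn": 0.05},
    {"tx": 18,"ty": -9.6,"tz": -10,"turn": 0.1},
    {"tx": 24,"ty": -12.7,"tz": -12,"turn": 0.147},
    {"tx": 29.5,"ty": -15.6,"tz": -13,"turn": 0.147},
    {"tx": 34.5,"ty": -18.3,"tz": -13,"turn": 0.147},
    {"tx": 36.4,"ty": -19.3,"tz": -13,"turn": 0.147}
  ]
}}

```text
validation failed for argument at $.st...
```

```bash
cat >> h.py <<'E'
def snap(n,f):
    from plant import vision,get_state
    s=get_state(); c=vision.calibration(n); p,d=vision.grab_frame(n)
    np.savez(f+".npz",p=p,d=d,**c); cv2.imwrite("pics/"+f+".png",p[:,:,::-1]); return s
def go(tgt,yaw):
    from plant import get_state
    s=get_state(); p=s["position"]; y=s["ee_rot"][2]; d=np.array(tgt)-p
    print("t %.2f pos %s yaw %.4f rp %s"%(s["t"],p.round(4),y,np.round(s["ee_rot"][:2],4)),"F",np.round(s["ft_force"],1),"-> tx %.2f ty %.2f tz %.2f turn %.3f"%(100*(d[0]*np.cos(y)+d[1]*np.sin(y)),100*(d[0]*np.sin(y)-d[1]*np.cos(y)),-100*d[2],y-yaw))
E
python3 - <<'E'
from h import *
snap("wrist","w1"); go([.532,.193,.25],-.176)
E
```

```text
t 0.15 pos [ 0.2126 -0.5338  0.2496] yaw 0.3788 rp [-3.1403e+00 -3.0000e-04] F [ 0.6 -0.5 -0.1] -> tx 56.56 ty -55.72 tz -0.04 turn 0.555
```

View pics/w1.png

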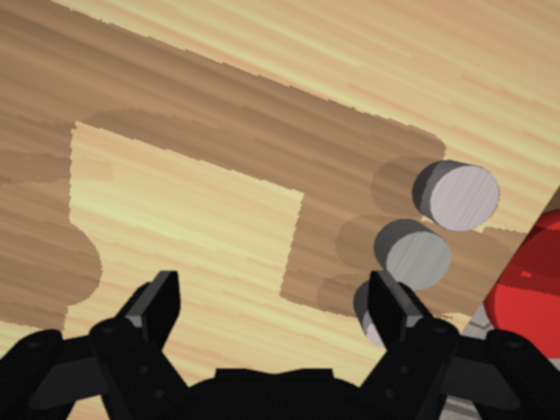

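The move was refused because every row needs all its keys. The wrist picture shows only bare bench, with the fingers at (160,300) and (390,300).

Emit:
{"name": "servo_tool", "arguments": {
  "steps": [
    {"grip": 1,"tx": 2,"ty": -1,"tz": -2,"turn": 0},
    {"grip": 1,"tx": 7,"ty": -3.7,"tz": -5,"turn": 0},
    {"grip": 1,"tx": 12.5,"ty": -6.7,"tz": -8,"turn": 0.05},
    {"grip": 1,"tx": 18,"ty": -9.6,"tz": -10,"turn": 0.1},
    {"grip": 1,"tx": 24,"ty": -12.7,"tz": -12,"turn": 0.147},
    {"grip": 1,"tx": 29.5,"ty": -15.6,"tz": -13,"turn": 0.147},
    {"grip": 1,"tx": 34.5,"ty": -18.3,"tz": -13,"turn": 0.147},
    {"grip": 1,"tx": 36.4,"ty": -19.3,"tz": -13,"turn": 0.147}
  ]
}}

```text
t: 1.15
position: [0.4809, -0.2178, 0.3806]
ee_rot: [3.141, -0.001, 0.234]
ft_force: [-0.4, -0.3, -0.1]
finger_gap: 1.002
gripper_force: 0.0
```

Run:
```python
from h import *
snap("wrist","w2"); go([.49,.193,.28],-.176)
```

```text
t 1.20 pos [ 0.4824 -0.2154  0.3804] yaw 0.2360 rp [-3.1399e+00 -2.3000e-03] F [-0.4  1.7  0.3] -> tx 10.29 ty -39.53 tz 10.04 turn 0.412
```

View pics/w2.png

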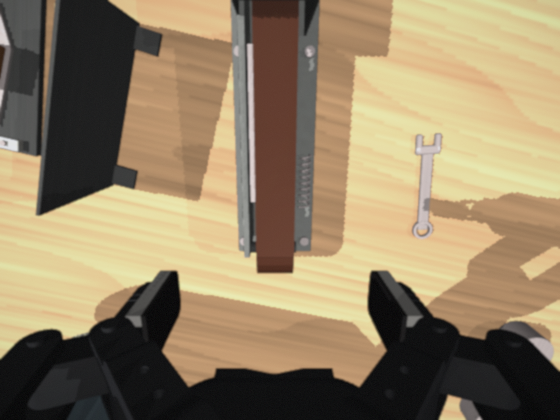

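The belt runs vertically at columns 255–300, with its near end at row 272. Shield, plate edge and wrench are also in view.

Run:
```python
from h import *
p,X,ok=load("w2.npz"); hsv=cv2.cvtColor(p,cv2.COLOR_RGB2HSV).astype(int); Z=X[...,2]
v,u=np.mgrid[:420,:560]
m=ok&(u>240)&(u<310)&(v<280)&(hsv[...,1]>100)&(Z>.105)&(Z<.125)&(v>5)
P=X[m]; print("belt",rect(P))
m2=ok&(u>225)&(u<325)&(v<280)&(Z>.02)&(Z<.2); Q=X[m2]
a=np.radians(13.3); e=np.array([np.cos(a),np.sin(a)]); n=np.array([-e[1],e[0]])
B=P[:,:2]
k=np.percentile(B@e,[5,50,95]); 
L=[]
for lo in np.arange(k[0],k[2],.02):
    s=(B@e>lo)&(B@e<lo+.02); w=B[s]@n; L.append((lo+.01,(w.min()+w.max())/2,w.max()-w.min()))
L=np.array(L); f=np.polyfit(L[:,0],L[:,1],1); print("slope deg",np.degrees(np.arctan(f[0])),"width",L[:,2].mean(),"off",f)
print("wheel end min along",(B@e).min(), "all grinder min",(Q[:,:2]@e).min(),(Q[:,:2]@e)[Q[:,2]<.06].min())
p,X,ok=load("scene0.npz");Z=X[...,2]
c=X[ok&(Z>.142)&(Z<.165)&(X[...,0]>.62)&(X[...,1]<-.08)][:,:2]
print("cowl along",np.percentile(c@e,[1,99]),"across",np.percentile(c@n,[1,99]))
```

```text
belt n10670 c=(513,-211) size 315x49 ang 13.4 z med 0.1148
slope deg -0.02233774945137643 width 0.047247740590207296 off [-0.00038987 -0.32304284]
wheel end min along 0.2929068864586512 all grinder min 0.28928984656386253 0.313988008034847
cowl along [0.60295771 0.70208027] across [-0.36517025 -0.28061068]
```

Emit:
{"name": "servo_tool", "arguments": {
  "steps": [
    {"grip": 1,"tx": 0.5,"ty": -2,"tz": 0,"turn": 0},
    {"grip": 1,"tx": 2,"ty": -8,"tz": 0,"turn": 0.05},
    {"grip": 1,"tx": 3.5,"ty": -14,"tz": 2,"turn": 0.12},
    {"grip": 1,"tx": 5,"ty": -20,"tz": 4,"turn": 0.2},
    {"grip": 1,"tx": 6.5,"ty": -26,"tz": 6,"turn": 0.28},
    {"grip": 1,"tx": 8,"ty": -32,"tz": 8,"turn": 0.36},
    {"grip": 1,"tx": 9.8,"ty": -38,"tz": 10,"turn": 0.41},
    {"grip": 1,"tx": 10.3,"ty": -39.5,"tz": 10,"turn": 0.41}
  ]
}}

```text
t: 2.2
position: [0.4871, 0.1899, 0.2786]
ee_rot: [3.141, 0.003, -0.177]
ft_force: [1.2, -0.7, 0.8]
finger_gap: 1.002
gripper_force: 0.0
```

Run:
```python
from h import *
snap("wrist","w3"); go([.532,.193,.10],-.176)
```

```text
t 2.25 pos [0.4872 0.1918 0.2787] yaw -0.1761 rp [-3.1404e+00  3.0000e-03] F [-2.1  0.1 -0.3] -> tx 4.39 ty -0.90 tz 17.87 turn -0.000
```

View pics/w3.png

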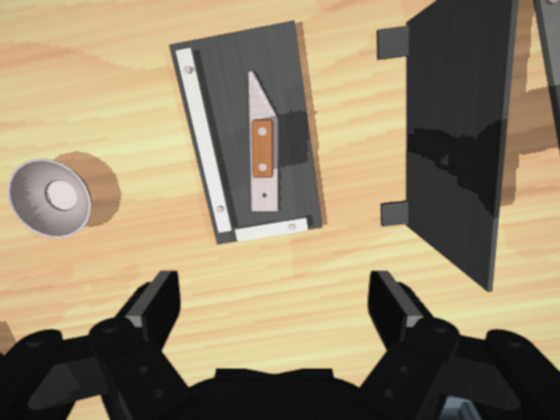

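The jig is in clear view: rail at columns 180–230, end stop at (272,230), blank with its butt end at row 210 and tip at (251,72), and the block centred at (262,148).

Run:
```python
from h import *
p,X,ok=load("w3.npz"); hsv=cv2.cvtColor(p,cv2.COLOR_RGB2HSV).astype(int); H,S,V=[hsv[...,i] for i in range(3)];Z=X[...,2]
v,u=np.mgrid[:420,:560]; J=ok&(u>165)&(u<328)&(v>15)&(v<250)
def big(m):
    k,l,s,_=cv2.connectedComponentsWithStats(m.astype(np.uint8)); return l==1+np.argmax(s[1:,4])
b=big(J&(Z>.06)&(Z<.072)); print("block",rect(X[b]))
print("rail",rect(X[big(J&(Z>.0185)&(Z<.026)&(V>120)&(u<235)&(v<228))]))
st=big(J&(Z>.0185)&(Z<.026)&(V>120)&(v>215)&(u>236));print("stop",rect(X[st]))
print("plate",rect(X[big(J&(Z>.008)&(Z<.02)&(V<110))]),)
bl=big(J&(Z>.013)&(Z<.08)&(u>240)&(u<285)&(v<216)&((V>110)|(S>100))&(v>60)); P=X[bl&(Z<.022)]; print("blank",rect(P))
r=big(J&(Z>.0185)&(Z<.026)&(V>120)&(u<235)&(v<228)); R=X[r][:,:2]
for x in (.46,.5,.54,.58,.62):
    q=R[abs(R[:,0]-x)<.01]; w=P[abs(P[:,0]-x)<.005]; print(x,"rail y min",q[:,1].min().round(4),"blank y max",w[:,1].max().round(4) if len(w) else None)
S2=X[st]; print("stop inner x",np.percentile(S2[:,0],98), "blank xmin",np.percentile(P[:,0],1))
```

```text
block n1231 c=(533,195) size 59x21 ang -10.2 z med 0.0667
rail n2599 c=(544,262) size 206x17 ang -0.4 z med 0.0219
stop n902 c=(429,205) size 90x17 ang 89.7 z med 0.0217
plate n16349 c=(537,209) size 237x138 ang -0.4 z med 0.0119
blank n1932 c=(533,196) size 161x33 ang -10.0 z med 0.0168
0.46 rail y min 0.2545 blank y max 0.2256
0.5 rail y min 0.2542 blank y max 0.2188
0.54 rail y min 0.254 blank y max 0.2109
0.58 rail y min 0.2537 blank y max 0.2037
0.62 rail y min 0.2532 blank y max None
stop inner x 0.43715203687495313 blank xmin 0.4543581752353247
```

Emit:
{"name": "servo_tool", "arguments": {
  "steps": [
    {"grip": 1,"tx": 2,"ty": -0.5,"tz": 3,"turn": 0},
    {"grip": 1,"tx": 4,"ty": -1,"tz": 8,"turn": 0},
    {"grip": 1,"tx": 4.45,"ty": -1.1,"tz": 13,"turn": 0},
    {"grip": 1,"tx": 4.45,"ty": -1.1,"tz": 17,"turn": 0},
    {"grip": 0.8,"tx": 4.45,"ty": -1.1,"tz": 20,"turn": 0},
    {"grip": 0.6,"tx": 4.45,"ty": -1.1,"tz": 22,"turn": 0},
    {"grip": 0.5,"tx": 4.45,"ty": -1.1,"tz": 23,"turn": 0},
    {"grip": 0.5,"tx": 4.45,"ty": -1.1,"tz": 23,"turn": 0}
  ]
}}

```text
t: 3.25
position: [0.5343, 0.1902, 0.0501]
ee_rot: [3.141, 0.001, -0.179]
ft_force: [-0.1, 0.0, -0.5]
finger_gap: 0.504
gripper_force: 0.0
```

Run:
```python
from h import *
go([.533,.195,.048],-.177)
```

```text
t 3.25 pos [0.5343 0.1902 0.0501] yaw -0.1789 rp [3.1412e+00 1.0000e-03] F [-0.1  0.  -0.5] -> tx -0.22 ty -0.45 tz 0.21 turn -0.002
```

Emit:
{"name": "servo_tool", "arguments": {
  "steps": [
    {"grip": 0.4,"tx": -0.1,"ty": -0.3,"tz": 0.2,"turn": 0},
    {"grip": 0.33,"tx": -0.1,"ty": -0.3,"tz": 0.2,"turn": 0},
    {"grip": 0.28,"tx": -0.1,"ty": -0.3,"tz": 0.2,"turn": 0},
    {"grip": 0.2,"tx": -0.1,"ty": -0.3,"tz": 0.2,"turn": 0},
    {"grip": 0.1,"tx": -0.1,"ty": -0.3,"tz": 0.2,"turn": 0},
    {"grip": 0,"tx": -0.1,"ty": -0.3,"tz": 0.2,"turn": 0}
  ],
  "squeeze": 30
}}

```text
t: 4.0
position: [0.5346, 0.194, 0.0489]
ee_rot: [-3.141, -0.001, -0.178]
ft_force: [-1.6, -0.3, 5.8]
finger_gap: 0.256
gripper_force: 30.4
```

Run:
```python
from h import *
go([.5177,.2356,.048],-.007); snap("wrist","w4")
go([.5177,.2356,.048],-.007);
```

```text
t 4.00 pos [0.5346 0.194  0.0489] yaw -0.1782 rp [-3.1413e+00 -7.0000e-04] F [-1.6 -0.3  5.8] -> tx -2.41 ty -3.80 tz 0.09 turn -0.171
t 4.05 pos [0.5346 0.194  0.0489] yaw -0.1781 rp [-3.1413e+00 -7.0000e-04] F [-1.2 -0.2  5.2] -> tx -2.40 ty -3.80 tz 0.09 turn -0.171
```

View pics/w4.png

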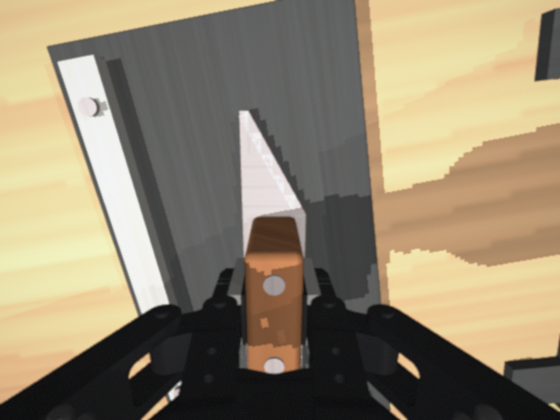

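The blank is gripped by its block at (275,310). Its tip is visible at (243,112), and there is still a wide gap to the rail.

Emit:
{"name": "servo_tool", "arguments": {
  "steps": [
    {"grip": 0,"tx": -0.1,"ty": -0.3,"tz": 0,"turn": -0.02},
    {"grip": 0,"tx": -0.4,"ty": -0.8,"tz": 0,"turn": -0.05},
    {"grip": 0,"tx": -0.7,"ty": -1.4,"tz": 0,"turn": -0.08},
    {"grip": 0,"tx": -1.0,"ty": -2.0,"tz": 0,"turn": -0.11},
    {"grip": 0,"tx": -1.3,"ty": -2.6,"tz": 0,"turn": -0.14},
    {"grip": 0,"tx": -1.6,"ty": -3.1,"tz": 0,"turn": -0.16},
    {"grip": 0,"tx": -1.8,"ty": -3.5,"tz": 0,"turn": -0.171},
    {"grip": 0,"tx": -1.8,"ty": -3.6,"tz": 0,"turn": -0.171}
  ]
}}

```text
t: 5.05
position: [0.5233, 0.2324, 0.0489]
ee_rot: [3.141, -0.001, -0.005]
ft_force: [-1.6, -6.4, 8.2]
finger_gap: 0.256
gripper_force: 30.7
```

Run:
```python
from h import *
snap("wrist","w5"); go([.5185,.238,.048],-.007)
p,X,ok=load("w5.npz"); hsv=cv2.cvtColor(p,cv2.COLOR_RGB2HSV).astype(int); V=hsv[...,2];Z=X[...,2]
r=X[ok&(Z>.019)&(Z<.027)&(V>120)&(X[...,0]>.53)&(X[...,1]>.245)]
b=X[ok&(Z>.0145)&(Z<.0195)&(V>120)&(X[...,0]>.52)&(X[...,1]<.253)]
for x in np.arange(.55,.63,.01):
    q=r[abs(r[:,0]-x)<.004]; w=b[abs(b[:,0]-x)<.004]
    if len(q) and len(w): print(x.round(3),q[:,1].min().round(4),w[:,1].max().round(4))
print("tip",b[b[:,0].argmax()] if len(b) else 0)
```

```text
t 5.10 pos [0.5233 0.2324 0.0489] yaw -0.0055 rp [ 3.1407e+00 -9.0000e-04] F [-0.8 -3.4  8.3] -> tx -0.49 ty -0.55 tz 0.09 turn 0.001
0.55 0.254 0.2493
0.56 0.2539 0.2492
0.57 0.2538 0.2492
0.58 0.2537 0.2491
0.59 0.2536 0.2491
0.6 0.2535 0.2491
tip [0.60094756 0.24824982 0.01557887]
```

View pics/w5.png

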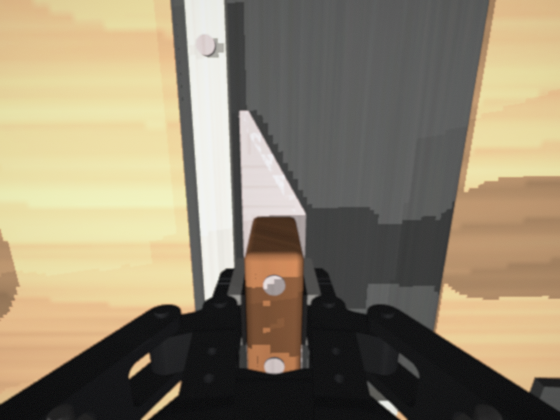

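The blank is about 4.7 mm from the rail and nearly parallel, with the tip at x≈0.601, which leaves roughly 4 mm to the end stop.

Emit:
{"name": "servo_tool", "arguments": {
  "steps": [
    {"grip": 0,"tx": 0,"ty": -0.1,"tz": 0,"turn": 0},
    {"grip": 0,"tx": 0,"ty": -0.2,"tz": 0,"turn": 0.001},
    {"grip": 0,"tx": 0,"ty": -0.3,"tz": 0,"turn": 0.001},
    {"grip": 0,"tx": 0,"ty": -0.4,"tz": 0,"turn": 0.001},
    {"grip": 0,"tx": 0,"ty": -0.45,"tz": 0,"turn": 0.001},
    {"grip": 0,"tx": 0,"ty": -0.5,"tz": 0,"turn": 0.001}
  ]
}}

```text
t: 5.85
position: [0.5234, 0.2371, 0.0489]
ee_rot: [3.14, -0.001, -0.007]
ft_force: [-0.4, -5.3, 7.7]
finger_gap: 0.255
gripper_force: 30.7
```

Emit:
{"name": "servo_tool", "arguments": {
  "steps": [
    {"grip": 0,"tx": 0,"ty": -0.05,"tz": 0,"turn": 0},
    {"grip": 0,"tx": 0,"ty": -0.1,"tz": 0,"turn": 0},
    {"grip": 0,"tx": 0,"ty": -0.1,"tz": 0,"turn": 0}
  ]
}}

```text
t: 6.22
position: [0.5234, 0.2374, 0.0489]
ee_rot: [3.139, -0.001, -0.007]
ft_force: [-0.5, -8.9, 8.8]
finger_gap: 0.254
gripper_force: 30.8
```

Emit:
{"name": "servo_tool", "arguments": {
  "steps": [
    {"grip": 0,"tx": -0.1,"ty": 0,"tz": 0,"turn": 0},
    {"grip": 0,"tx": -0.2,"ty": 0,"tz": 0,"turn": 0},
    {"grip": 0,"tx": -0.3,"ty": 0,"tz": 0,"turn": 0},
    {"grip": 0,"tx": -0.35,"ty": 0,"tz": 0,"turn": 0},
    {"grip": 0,"tx": -0.4,"ty": 0,"tz": 0,"turn": 0},
    {"grip": 0,"tx": -0.4,"ty": 0,"tz": 0,"turn": 0}
  ]
}}

```text
t: 6.98
position: [0.5213, 0.2374, 0.0491]
ee_rot: [3.14, -0.005, -0.007]
ft_force: [5.7, -8.1, 2.9]
finger_gap: 0.253
gripper_force: 30.1
```

Emit:
{"name": "servo_tool", "arguments": {
  "steps": [
    {"grip": 0,"tx": -0.05,"ty": -0.05,"tz": 0,"turn": 0},
    {"grip": 0,"tx": -0.1,"ty": -0.05,"tz": 0,"turn": 0},
    {"grip": 0,"tx": -0.15,"ty": -0.05,"tz": 0,"turn": 0},
    {"grip": 0,"tx": -0.2,"ty": -0.05,"tz": 0,"turn": 0},
    {"grip": 0,"tx": -0.2,"ty": -0.05,"tz": 0,"turn": 0}
  ]
}}

```text
t: 7.6
position: [0.5198, 0.2375, 0.0493]
ee_rot: [3.139, -0.005, -0.007]
ft_force: [7.9, -10.2, 2.5]
finger_gap: 0.258
gripper_force: 30.3
```

Run:
```python
from h import *
snap("wrist","w6"); snap("scene","s6"); go([.5185,.238,.048],-.007)
p,X,ok=load("w6.npz"); hsv=cv2.cvtColor(p,cv2.COLOR_RGB2HSV).astype(int); V=hsv[...,2];Z=X[...,2]
r=X[ok&(Z>.019)&(Z<.027)&(V>120)&(X[...,0]>.53)&(X[...,1]>.245)]
b=X[ok&(Z>.0145)&(Z<.0195)&(V>120)&(X[...,0]>.52)&(X[...,1]<.256)]
for x in np.arange(.55,.63,.01):
    q=r[abs(r[:,0]-x)<.004]; w=b[abs(b[:,0]-x)<.004]
    if len(q) and len(w): print(x.round(3),q[:,1].min().round(4),w[:,1].max().round(4))
print("tip",b[b[:,0].argmax()] if len(b) else 0, "z med blank",np.median(b[:,2]))
a=cv2.imread("pics/w6.png")[60:270,170:310];b=cv2.imread("pics/s6.png")[115:215,265:385]
a=cv2.resize(a,(400,600),interpolation=2);b=cv2.resize(b,(400,333),interpolation=2)
o=np.zeros((600,800,3),np.uint8);o[:,:400]=a;o[:333,400:]=b;cv2.imwrite("pics/c6.png",o)
```

```text
t 7.70 pos [0.5198 0.2375 0.0492] yaw -0.0072 rp [ 3.1393 -0.0054] F [  7.6 -10.2   2.8] -> tx -0.13 ty -0.05 tz 0.12 turn -0.000
0.55 0.2451 0.2542
0.56 0.2539 0.2541
0.57 0.2499 0.2541
0.58 0.2526 0.254
0.59 0.2461 0.2538
0.6 0.2536 0.2538
0.61 0.2535 0.2537
0.62 0.2535 0.2537
tip [0.64174612 0.25329997 0.01903264] z med blank 0.017375293774750465
```

View pics/c6.png

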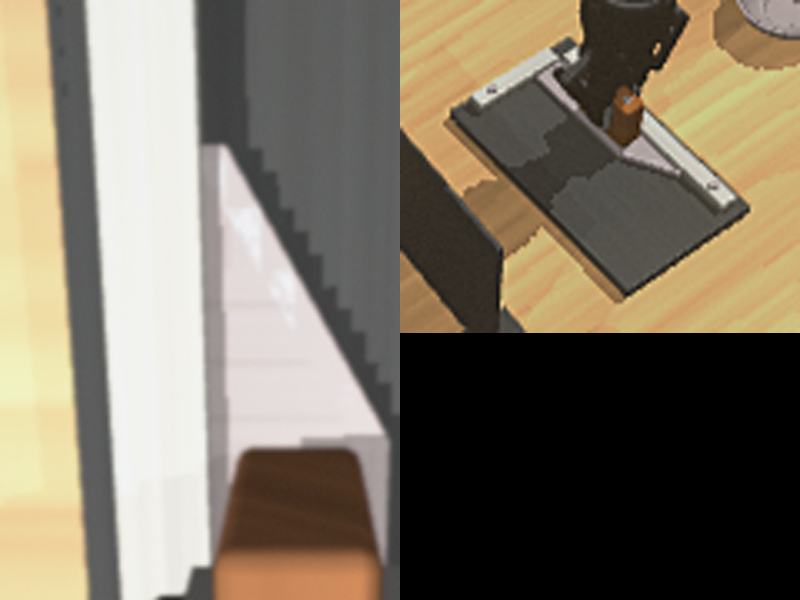

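The spine is now flush along the rail (blank edge at y≈0.254, same as the rail). The butt looks close to the stop, at about (540,75) in the crop. I'll keep pushing in x until the force rises.

Emit:
{"name": "servo_tool", "arguments": {
  "steps": [
    {"grip": 0,"tx": -0.05,"ty": 0,"tz": 0,"turn": 0},
    {"grip": 0,"tx": -0.1,"ty": 0,"tz": 0,"turn": 0},
    {"grip": 0,"tx": -0.15,"ty": 0,"tz": 0,"turn": 0},
    {"grip": 0,"tx": -0.2,"ty": 0,"tz": 0,"turn": 0},
    {"grip": 0,"tx": -0.2,"ty": 0,"tz": 0,"turn": 0}
  ]
}}

```text
t: 8.32
position: [0.5189, 0.2375, 0.0494]
ee_rot: [3.14, -0.008, -0.007]
ft_force: [11.1, -10.0, 0.0]
finger_gap: 0.259
gripper_force: 29.8
```

Emit:
{"name": "servo_tool", "arguments": {
  "steps": [
    {"grip": 0,"tx": -0.05,"ty": 0,"tz": 0.03,"turn": 0},
    {"grip": 0,"tx": -0.1,"ty": 0,"tz": 0.06,"turn": 0},
    {"grip": 0,"tx": -0.15,"ty": 0,"tz": 0.1,"turn": 0},
    {"grip": 0,"tx": -0.2,"ty": 0,"tz": 0.1,"turn": 0},
    {"grip": 0,"tx": -0.2,"ty": 0,"tz": 0.1,"turn": 0}
  ]
}}

```text
t: 8.95
position: [0.5188, 0.2375, 0.0496]
ee_rot: [3.14, -0.012, -0.008]
ft_force: [14.0, -10.6, 2.9]
finger_gap: 0.257
gripper_force: 30.2
```

Run:
```python
from h import *
snap("wrist","w7"); snap("scene","s7"); go([.5185,.238,.048],-.007)
for f in("w5","w6","w7"):
    p,X,ok=load(f+".npz"); V=p.max(2).astype(int);Z=X[...,2]
    b=ok&(Z>.0145)&(Z<.0195)&(V>150)&(X[...,0]>.57)&(X[...,1]<.2525)&(X[...,1]>.235)
    P=X[b]; print(f,"tip x",np.percentile(P[:,0],[98,99.5]).round(4),"z along",[np.median(P[abs(P[:,0]-x)<.004][:,2]).round(4) for x in (.575,.59)])
p,X,ok=load("s7.npz"); V=p.max(2);Z=X[...,2]
o=cv2.resize(cv2.imread("pics/s7.png")[122:152,285:325],(800,600),interpolation=2);cv2.imwrite("pics/c7.png",o)
```

```text
t 9.05 pos [0.5188 0.2375 0.0496] yaw -0.0075 rp [ 3.14   -0.0116] F [ 14.8 -11.    2.2] -> tx -0.03 ty -0.05 tz 0.16 turn -0.001
w5 tip x [0.5996 0.6009] z along [np.float64(0.0168), np.float64(0.0169)]
w6 tip x [0.5958 0.5971] z along [np.float64(0.0174), np.float64(0.0175)]
w7 tip x [0.5954 0.5964] z along [np.float64(0.018), np.float64(0.0181)]
```

View pics/c7.png

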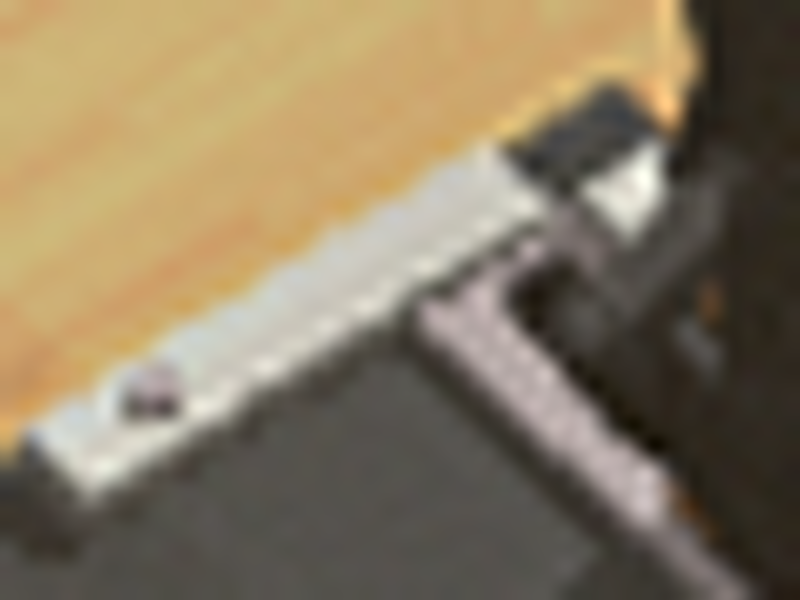

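Butt and spine are both in contact. But the tool has pitched 12 mrad under the push and has slightly lifted the tip, so I'll relax the push to let the blank lie flat.

Emit:
{"name": "servo_tool", "arguments": {
  "steps": [
    {"grip": 0,"tx": 0.1,"ty": 0.05,"tz": 0.0,"turn": 0},
    {"grip": 0,"tx": 0.2,"ty": 0.1,"tz": 0.05,"turn": 0},
    {"grip": 0,"tx": 0.3,"ty": 0.15,"tz": 0.1,"turn": 0},
    {"grip": 0,"tx": 0.4,"ty": 0.2,"tz": 0.1,"turn": 0},
    {"grip": 0,"tx": 0.4,"ty": 0.2,"tz": 0.1,"turn": 0}
  ]
}}

```text
t: 9.68
position: [0.5192, 0.2372, 0.0488]
ee_rot: [-3.141, -0.005, -0.007]
ft_force: [-0.6, -5.0, 17.2]
finger_gap: 0.252
gripper_force: 32.4
```

```bash
cat > chk.py <<'E'
from h import *
import sys
f=sys.argv[1]; snap("wrist",f); go([.5185,.238,.048],-.007)
p,X,ok=load(f+".npz"); V=p.max(2).astype(int);Z=X[...,2]
b=ok&(Z>.0145)&(Z<.0195)&(V>150)&(X[...,0]>.54)&(X[...,1]<.2525)&(X[...,1]>.235)
P=X[b]; print(f,"tip x",np.percentile(P[P[:,0]>.57][:,0],[98,99.5]).round(4),"z along",[float(np.median(P[abs(P[:,0]-x)<.004][:,2]).round(4)) for x in (.56,.575,.59)])
q=X[ok&(V<110)&(X[...,0]>.56)&(X[...,0]<.62)&(X[...,1]>.17)&(X[...,1]<.2)]; print("plate z",np.median(q[:,2]))
E
python3 chk.py w8
```

```text
t 9.72 pos [0.5192 0.2372 0.0488] yaw -0.0071 rp [-3.1414 -0.0046] F [-1.  -5.3 16.7] -> tx -0.07 ty -0.08 tz 0.08 turn -0.000
w8 tip x [0.5952 0.5965] z along [0.0169, 0.0169, 0.0169]
plate z 0.011895462890250437
```

Emit:
{"name": "servo_tool", "arguments": {
  "steps": [
    {"grip": 0,"tx": 0,"ty": 0,"tz": -0.05,"turn": 0},
    {"grip": 0,"tx": -0.1,"ty": -0.05,"tz": -0.05,"turn": 0},
    {"grip": 0,"tx": -0.2,"ty": -0.1,"tz": -0.05,"turn": 0},
    {"grip": 0,"tx": -0.2,"ty": -0.1,"tz": -0.05,"turn": 0}
  ]
}}

```text
t: 10.22
position: [0.5191, 0.2373, 0.0489]
ee_rot: [3.141, -0.009, -0.007]
ft_force: [9.2, -7.7, 5.9]
finger_gap: 0.255
gripper_force: 30.9
```

```bash
python3 chk.py w9
```

```text
t 10.28 pos [0.5191 0.2373 0.0489] yaw -0.0073 rp [ 3.141  -0.0085] F [ 9.4 -7.3  6.5] -> tx -0.06 ty -0.07 tz 0.09 turn -0.000
w9 tip x [0.5952 0.5961] z along [0.0169, 0.017, 0.0169]
plate z 0.011906188849463949
```

Emit:
{"name": "servo_tool", "arguments": {
  "steps": [
    {"grip": 0,"tx": 0.1,"ty": 0.1,"tz": 0,"turn": 0},
    {"grip": 0,"tx": 0.2,"ty": 0.15,"tz": 0,"turn": 0},
    {"grip": 0,"tx": 0.2,"ty": 0.15,"tz": 0,"turn": 0},
    {"grip": 0,"tx": 0.2,"ty": 0.2,"tz": -0.3,"turn": 0},
    {"grip": 0,"tx": 0.2,"ty": 0.2,"tz": -1,"turn": 0},
    {"grip": 0,"tx": 0.2,"ty": 0.3,"tz": -2,"turn": 0},
    {"grip": 0,"tx": 0.2,"ty": 0.3,"tz": -4,"turn": 0},
    {"grip": 0,"tx": 0.2,"ty": 0.3,"tz": -6,"turn": 0}
  ],
  "squeeze": 60
}}

```text
t: 11.28
position: [0.5151, 0.2352, 0.1059]
ee_rot: [3.141, 0.004, -0.007]
ft_force: [0.8, -0.1, -2.6]
finger_gap: 0.247
gripper_force: 59.3
```

Emit:
{"name": "servo_tool", "arguments": {
  "steps": [
    {"grip": 0,"tx": 0,"ty": 0,"tz": -3,"turn": 0},
    {"grip": 0,"tx": 0,"ty": 0,"tz": -7,"turn": 0},
    {"grip": 0,"tx": 0,"ty": 0,"tz": -11,"turn": 0},
    {"grip": 0,"tx": 0,"ty": 0,"tz": -15,"turn": 0},
    {"grip": 0,"tx": 0,"ty": 0,"tz": -18,"turn": 0},
    {"grip": 0,"tx": 0,"ty": 0,"tz": -19,"turn": 0},
    {"grip": 0,"tx": 0,"ty": 0,"tz": -19,"turn": 0}
  ]
}}

```text
t: 12.15
position: [0.5164, 0.2352, 0.2959]
ee_rot: [3.142, 0.001, -0.008]
ft_force: [0.6, 0.7, -2.9]
finger_gap: 0.252
gripper_force: 59.4
```

Run:
```python
from h import *
go([.5455,-.2029,.30],.2325)
```

```text
t 12.15 pos [0.5164 0.2352 0.2959] yaw -0.0077 rp [3.1416e+00 1.3000e-03] F [ 0.6  0.7 -2.9] -> tx 3.25 ty 43.78 tz -0.41 turn -0.240
```

Emit:
{"name": "servo_tool", "arguments": {
  "steps": [
    {"grip": 0,"tx": 0.1,"ty": 2,"tz": 0,"turn": -0.01},
    {"grip": 0,"tx": 0.5,"ty": 6,"tz": 0,"turn": -0.03},
    {"grip": 0,"tx": 1,"ty": 11,"tz": 0,"turn": -0.06},
    {"grip": 0,"tx": 1.4,"ty": 16,"tz": 0,"turn": -0.09},
    {"grip": 0,"tx": 1.8,"ty": 21,"tz": 0,"turn": -0.12},
    {"grip": 0,"tx": 2.2,"ty": 26,"tz": 0,"turn": -0.15},
    {"grip": 0,"tx": 2.6,"ty": 31,"tz": 0,"turn": -0.18},
    {"grip": 0,"tx": 2.9,"ty": 36,"tz": 0,"turn": -0.21}
  ]
}}

```text
t: 13.15
position: [0.5419, -0.1263, 0.2941]
ee_rot: [-3.139, 0.003, 0.203]
ft_force: [-0.0, 0.2, -1.7]
finger_gap: 0.249
gripper_force: 59.4
```

Run:
```python
from h import *
go([.5455,-.2029,.22],.2325)
```

```text
t 13.15 pos [ 0.5419 -0.1263  0.2941] yaw 0.2029 rp [-3.1388  0.0032] F [-0.   0.2 -1.7] -> tx -1.19 ty 7.58 tz 7.41 turn -0.030
```

Emit:
{"name": "servo_tool", "arguments": {
  "steps": [
    {"grip": 0,"tx": -0.5,"ty": 3,"tz": 0,"turn": -0.015},
    {"grip": 0,"tx": -1,"ty": 6,"tz": 1,"turn": -0.03},
    {"grip": 0,"tx": -1.2,"ty": 7.5,"tz": 3,"turn": -0.03},
    {"grip": 0,"tx": -1.2,"ty": 7.6,"tz": 5,"turn": -0.03},
    {"grip": 0,"tx": -1.2,"ty": 7.6,"tz": 7,"turn": -0.03},
    {"grip": 0,"tx": -1.2,"ty": 7.6,"tz": 7.4,"turn": -0.03},
    {"grip": 0,"tx": -1.2,"ty": 7.6,"tz": 7.4,"turn": -0.03},
    {"grip": 0,"tx": -1.2,"ty": 7.6,"tz": 7.4,"turn": -0.03}
  ]
}}

```text
t: 14.15
position: [0.5469, -0.202, 0.2235]
ee_rot: [3.141, -0.001, 0.232]
ft_force: [0.4, -0.2, -2.6]
finger_gap: 0.256
gripper_force: 59.4
```

```bash
cat > fin.py <<'E'
from h import *
import sys
f=sys.argv[1]; snap("wrist","w"+f); snap("side","d"+f); go([.5455,-.2029,.1605],.2325)
a=.2325; e=np.array([np.cos(a),np.sin(a)]); n=np.array([-e[1],e[0]]); O=np.array([.5439,-.2033])
zt=float(sys.argv[2])
for k in ("w","d"):
    p,X,ok=load(k+f+".npz"); hsv=cv2.cvtColor(p,cv2.COLOR_RGB2HSV).astype(int); Z=X[...,2]
    d=X[...,:2]-O; A=d@e; B=d@n
    m=ok&(abs(Z-zt)<.006)&(hsv[...,1]<70)&(hsv[...,2]>110)&(A>-.1)&(A<.1)&(abs(B)<.04)
    print(k,m.sum())
    if m.sum()<20: continue
    a1,b1,z1=A[m],B[m],Z[m]
    print(" along",np.percentile(a1,[1,99]).round(4))
    for x in np.arange(-.075,.08,.015):
        s=abs(a1-x)<.005
        if s.sum()>4: print("  %.3f  B %.4f..%.4f z %.4f"%(x,b1[s].min(),b1[s].max(),np.median(z1[s])))
E
python3 fin.py 10 .188
```

```text
t 14.25 pos [ 0.5469 -0.2022  0.2237] yaw 0.2320 rp [ 3.1405e+00 -1.1000e-03] F [-0.9  0.4 -2.8] -> tx -0.16 ty 0.04 tz 6.32 turn -0.001
w 4421
 along [0.0141 0.0801]
  0.015  B -0.0144..0.0175 z 0.1915
  0.030  B -0.0145..0.0175 z 0.1918
  0.045  B -0.0100..0.0175 z 0.1922
  0.060  B -0.0016..0.0175 z 0.1924
  0.075  B 0.0069..0.0177 z 0.1927
d 376
 along [-0.0798  0.0748]
  -0.075  B -0.0172..0.0162 z 0.1899
  -0.060  B -0.0183..0.0165 z 0.1902
  -0.045  B -0.0171..0.0169 z 0.1906
  -0.030  B -0.0175..0.0158 z 0.1907
  0.030  B -0.0157..0.0017 z 0.1918
  0.045  B -0.0101..0.0160 z 0.1921
  0.060  B -0.0015..0.0158 z 0.1924
  0.075  B 0.0082..0.0154 z 0.1926
```

The blank is centred to about 1 mm, parallel to the belt, and tilted about 1°. Now descending.

Emit:
{"name": "servo_tool", "arguments": {
  "steps": [
    {"grip": 0,"tx": 0,"ty": 0.05,"tz": 1,"turn": 0},
    {"grip": 0,"tx": 0,"ty": 0.05,"tz": 2.5,"turn": 0},
    {"grip": 0,"tx": 0,"ty": 0.05,"tz": 4,"turn": 0},
    {"grip": 0,"tx": 0,"ty": 0.05,"tz": 5,"turn": 0},
    {"grip": 0,"tx": 0,"ty": 0.05,"tz": 5.7,"turn": 0},
    {"grip": 0,"tx": 0,"ty": 0.05,"tz": 6.0,"turn": 0},
    {"grip": 0,"tx": 0,"ty": 0.05,"tz": 6.0,"turn": 0},
    {"grip": 0,"tx": 0,"ty": 0.05,"tz": 6.0,"turn": 0}
  ]
}}

```text
t: 15.25
position: [0.5469, -0.2027, 0.1634]
ee_rot: [3.141, -0.001, 0.232]
ft_force: [-0.5, -0.3, -2.0]
finger_gap: 0.254
gripper_force: 59.6
```

```bash
python3 fin.py 11 .131
```

```text
t 15.35 pos [ 0.5469 -0.2027  0.1633] yaw 0.2318 rp [ 3.1409e+00 -7.0000e-04] F [ 0.3 -0.1 -1.2] -> tx -0.14 ty -0.01 tz 0.28 turn -0.001
w 4480
 along [0.014  0.0799]
  0.015  B -0.0152..0.0169 z 0.1313
  0.030  B -0.0151..0.0168 z 0.1317
  0.045  B -0.0104..0.0168 z 0.1320
  0.060  B -0.0019..0.0168 z 0.1323
  0.075  B 0.0061..0.0170 z 0.1326
d 361
 along [-0.0798  0.0756]
  -0.075  B -0.0176..0.0154 z 0.1299
  -0.060  B -0.0172..0.0166 z 0.1300
  -0.045  B -0.0184..0.0150 z 0.1303
  -0.030  B -0.0152..0.0161 z 0.1304
  0.030  B -0.0186..-0.0034 z 0.1318
  0.045  B -0.0098..0.0161 z 0.1323
  0.060  B -0.0011..0.0167 z 0.1321
  0.075  B 0.0066..0.0135 z 0.1324
```

Emit:
{"name": "servo_tool", "arguments": {
  "steps": [
    {"grip": 0,"tx": 0,"ty": 0,"tz": 0.1,"turn": 0},
    {"grip": 0,"tx": 0,"ty": 0,"tz": 0.2,"turn": 0},
    {"grip": 0,"tx": 0,"ty": 0,"tz": 0.28,"turn": 0},
    {"grip": 0,"tx": 0,"ty": 0,"tz": 0.28,"turn": 0},
    {"grip": 0,"tx": 0,"ty": 0,"tz": 0.28,"turn": 0},
    {"grip": 0,"tx": 0,"ty": 0,"tz": 0.28,"turn": 0},
    {"grip": 0,"tx": 0,"ty": 0,"tz": 0.28,"turn": 0},
    {"grip": 0,"tx": 0,"ty": 0,"tz": 0.28,"turn": 0}
  ]
}}

```text
t: 16.35
position: [0.5466, -0.2026, 0.16]
ee_rot: [3.142, -0.0, 0.232]
ft_force: [0.6, -0.5, -2.8]
finger_gap: 0.253
gripper_force: 59.6
```

```bash
python3 fin.py 12 .128
python3 - <<'E'
from plant import get_state,sign_off
import numpy as np
s=get_state();print(s["t"],np.abs(s["qd"]).max(),s["gripper_force"],s["ft_force"])
print(sign_off())
E
```

```text
t 16.45 pos [ 0.5466 -0.2026  0.16  ] yaw 0.2318 rp [ 3.1415 -0.    ] F [-0.2  0.6 -2.5] -> tx -0.11 ty 0.01 tz -0.05 turn -0.001
w 4476
 along [0.0136 0.0797]
  0.015  B -0.0149..0.0172 z 0.1281
  0.030  B -0.0150..0.0171 z 0.1284
  0.045  B -0.0102..0.0170 z 0.1286
  0.060  B -0.0016..0.0171 z 0.1289
  0.075  B 0.0065..0.0174 z 0.1292
d 358
 along [-0.0805  0.076 ]
  -0.075  B -0.0164..0.0163 z 0.1267
  -0.060  B -0.0184..0.0165 z 0.1273
  -0.045  B -0.0179..0.0158 z 0.1276
  -0.030  B -0.0141..0.0151 z 0.1272
  0.030  B -0.0163..-0.0018 z 0.1286
  0.045  B -0.0081..0.0157 z 0.1283
  0.060  B -0.0037..0.0153 z 0.1288
  0.075  B 0.0080..0.0147 z 0.1286
16.45 0.0013956788562686589 59.55717980861664 [-0.21736732  0.6357715  -2.5116011 ]
the job is handed in; nothing more can be done
None
```

The job is handed in at 16.5 s: the blank was squared flat against rail and stop, carried over the shield, and is held still about 8 mm above the belt, centred to about 1 mm with its tip towards the cowl and tilted about 1° (tip slightly high).

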